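# Set the breakers of the counter power box

### The arm

A 7-joint arm with a two-finger parallel gripper is mounted at the origin on a cart in front of the work surface, level with it; the furniture and walls round the work are solid. World frame = base frame: x ahead of the robot, y to its left, z up, the work surface at z = 0. Lengths are in m, angles in rad, forces in N, time in s.
With the tool pointing down it reaches from about 0.35 to 0.9 m from the base axis. Payload 8.1 kg.
Tool frame: the origin (TCP) lies at the very end of the fingers, on their centre line; the grasp point (between the pads) lies 19 mm behind it; z points along the fingers, y is the line along which they close (so a half turn about z gives the same grasp; the last joint's range is limited). The gripper opens to 92 mm and grips with 3 to 60 N. Pads are 19 mm wide; open, the fingers measure 130 mm over their backs; the gripper's body (75 mm by 190 mm) begins 47 mm behind the grasp point.
Start: joints at [1.194, 0.434, 0.025, 1.573, -0.012, 1.134, -0.075], TCP at [0.169, -0.602, 0.227] pointing down, gripper open.
Joint ranges: [-2.62, 2.62], [-0.44, 2.09], [-1.27, 1.32], [0.08, 2.57], [-1.32, 4.46], [0.12, 2], [-2.74, 2.74]. Speed limits (rad/s): [2.22, 2.22, 3.01, 3.01, 3.14, 3.14, 3.14].

### API

Orientations are given as a unit quaternion [x, y, z, w].
In Python, from workcell import r, claw, solver, status, imaging, ticket gives the robot as it stands. Calls block until the motion is done:
- r.movep(position, orientation): joint-space move of the TCP to a pose.
- r.move_linear(position, rot=None, feed=0.15, f_stop=None): straight line of the TCP; rot=None keeps the orientation; feed is the mean speed in m/s. With f_stop (N) it stops when the force on the tool has changed by that much, and returns True; else False.
- r.movej(angles): joint-space move.
- claw.command_gripper(opening, grasp_force=None): finger opening in m; grasp_force is the grip in N (None keeps the last); returns when the fingers have stopped.
- r.sleep(seconds).
- solver.inverse_kinematics(position, orientation): joint angles nearest the present ones, or None.
- status.read_state(): the state.
- imaging.get_image(name): name is "scene" or "top"; returns the picture (420x560x3 uint8, red, green, blue); there is no depth.
- imaging.camera_model(name): a dict with "K" (3x3 intrinsics, pixels), "origin" and "attitude" of the camera in the world. Camera axes: x right, y up, looking along -z (the intrinsics and any distortion apply to the point x, -y, -z); pixel columns grow to the right and rows downward; lengths in m; the calibration is good to about 2 mm. A picture is of the moment at which its call begins. camera_model takes no time and is no camera call.
A pose or a line that the arm cannot do raises r.PlanningError and nothing moves.
- ticket.job_done(): hands the job in; it is judged then, once.
The state is a dict: "time_s": time; "joints": joint angles; "dq": joint speeds; "tau": joint torques, N m; "position": TCP position; "tcp_rot": TCP orientation; "ft_force": force on the tool from outside, world axes, zero at the start; "wrist_torque": the same for the moment, N m; "gripper_width": finger opening in m; "finger_force": force on a finger pad.
Only numpy, scipy, OpenCV 4.12 (cv2) and the standard library are available. Lean on these libraries where they do the work, as an engineer would, in place of code of your own. Each camera call takes 0.05 s, during which the arm holds its last target. There are 200 camera calls.

### The job

Only three of the counter power box's outlets should be live now: counting its breakers from the left as you face the outlets, set the first, second and fourth on and the third and fifth off. On is the lever thrown fully over to the back of the box, off is fully over to the front, the outlet side. Leave the other things on the counter where they are.

Things in the scene. Friction and masses are not known exactly. Their poses are not given: they have to be found in the camera images.
- power_box: Counter power box, 250 mm wide, 130 deep, fixed, never slides. Origin: centre of its underside, on the counter; x to its back (away from the outlets on its front), y to the left as one faces the outlets, z up. Five breakers in a row on top, flat faces at z = 75 mm, nothing but the levers above that. Lever pivots: x = 0, y = 50.8, 25.4, 0, -25.4, -50.8 mm (first to fifth), z = 73 mm.
- breaker1 (a joint): Tilt of the first (leftmost) breaker lever (box y = +50.8 mm), rad: 0 upright, +0.6 fully over to the back (on), -0.6 fully over to the front, the outlet side (off). A snap spring drives it away from upright to whichever side it is nearer, so it always rests at about -0.6 or +0.6.
- breaker2 (a joint): Tilt of the second breaker lever (box y = +25.4 mm), rad: 0 upright, +0.6 fully over to the back (on), -0.6 fully over to the front, the outlet side (off). A snap spring drives it away from upright to whichever side it is nearer, so it always rests at about -0.6 or +0.6.
- breaker3 (a joint): Tilt of the third (middle) breaker lever (box y = +0.0 mm), rad: 0 upright, +0.6 fully over to the back (on), -0.6 fully over to the front, the outlet side (off). A snap spring drives it away from upright to whichever side it is nearer, so it always rests at about -0.6 or +0.6.
- breaker4 (a joint): Tilt of the fourth breaker lever (box y = -25.4 mm), rad: 0 upright, +0.6 fully over to the back (on), -0.6 fully over to the front, the outlet side (off). A snap spring drives it away from upright to whichever side it is nearer, so it always rests at about -0.6 or +0.6.
- breaker5 (a joint): Tilt of the fifth (rightmost) breaker lever (box y = -50.8 mm), rad: 0 upright, +0.6 fully over to the back (on), -0.6 fully over to the front, the outlet side (off). A snap spring drives it away from upright to whichever side it is nearer, so it always rests at about -0.6 or +0.6.
- lever1_tip (a point): Tip of the first (leftmost) lever: middle of the free end, 24 mm from its pivot. The lever is a paddle 10 mm wide (along the row) and 6 mm thick; at rest its tip stands 93 mm above the counter (18 mm above the breaker face) and 13.5 mm in front of or behind the pivot. Pushed along the box's x it takes 2 N (at the tip) to 6 N (low down), and snaps over once past upright.
- lever2_tip (a point): Tip of the second lever: middle of the free end, 24 mm from its pivot. The lever is a paddle 10 mm wide (along the row) and 6 mm thick; at rest its tip stands 93 mm above the counter (18 mm above the breaker face) and 13.5 mm in front of or behind the pivot. Pushed along the box's x it takes 2 N (at the tip) to 6 N (low down), and snaps over once past upright.
- lever3_tip (a point): Tip of the third (middle) lever: middle of the free end, 24 mm from its pivot. The lever is a paddle 10 mm wide (along the row) and 6 mm thick; at rest its tip stands 93 mm above the counter (18 mm above the breaker face) and 13.5 mm in front of or behind the pivot. Pushed along the box's x it takes 2 N (at the tip) to 6 N (low down), and snaps over once past upright.
- lever4_tip (a point): Tip of the fourth lever: middle of the free end, 24 mm from its pivot. The lever is a paddle 10 mm wide (along the row) and 6 mm thick; at rest its tip stands 93 mm above the counter (18 mm above the breaker face) and 13.5 mm in front of or behind the pivot. Pushed along the box's x it takes 2 N (at the tip) to 6 N (low down), and snaps over once past upright.
- lever5_tip (a point): Tip of the fifth (rightmost) lever: middle of the free end, 24 mm from its pivot. The lever is a paddle 10 mm wide (along the row) and 6 mm thick; at rest its tip stands 93 mm above the counter (18 mm above the breaker face) and 13.5 mm in front of or behind the pivot. Pushed along the box's x it takes 2 N (at the tip) to 6 N (low down), and snaps over once past upright.
- mill: Wooden pepper mill, 58 mm across, 170 mm tall, loose bystander right of the box; origin at the centre of its underside.
- shaker: Glass salt shaker, 44 mm across, 90 mm tall, loose bystander right of the box; origin at the centre of its underside.
- lemon: Lemon, 71 x 53 x 51 mm, loose bystander left of the box; origin under its middle, on the counter.

How it is judged:
By the outcome, as a careful person would: the job done as asked, in the order asked, and still so for the second after the job is handed in, with the robot touching nothing.
It also fails if it takes over 51 s, if anything falls off the work surface, if the arm or the gripper's body presses on something with over 40 N, if the wrist force passes 120 N, or if a joint passes its speed limit or range.

## Working session

There is one attempt and no reset: what is moved stays moved. The work goes in short steps, each a Python script; the robot and the scene stay as the last script left them, time stands still between calls to the robot, and variables do not carry over. Pictures are saved under pics/ and viewed, at most 10 in all, crops included, and the job is handed in when it is done.

```bash
mkdir -p pics
python3 - <<'E'
from workcell import imaging,status
import cv2
for n in("scene","top"):
    im=imaging.get_image(n); cv2.imwrite(f"pics/{n}0.png",cv2.cvtColor(im,cv2.COLOR_RGB2BGR))
    print(n,imaging.camera_model(n))
print(status.read_state()['tcp_rot'],status.read_state()['time_s'])
E
```

```text
scene {'K': array([[379.53748011,   0.        , 279.02306028],
       [  0.        , 379.53748011, 215.40930303],
       [  0.        ,   0.        ,   1.        ]]), 'origin': array([0.17227387, 0.47082953, 0.83783372]), 'attitude': array([-0.08946292,  0.32477329,  0.9044963 , -0.26154376])}
top {'K': array([[392.92762782,   0.        , 276.1253401 ],
       [  0.        , 392.92762782, 210.17145114],
       [  0.        ,   0.        ,   1.        ]]), 'origin': array([ 0.39835408, -0.02860249,  1.18817914]), 'attitude': array([-0.0161757 ,  0.02964027,  0.71359941, -0.69973973])}
[ 9.90647045e-01  1.36447527e-01 -1.71309807e-04 -6.88923610e-04] 0.1
```

View pics/scene0.png

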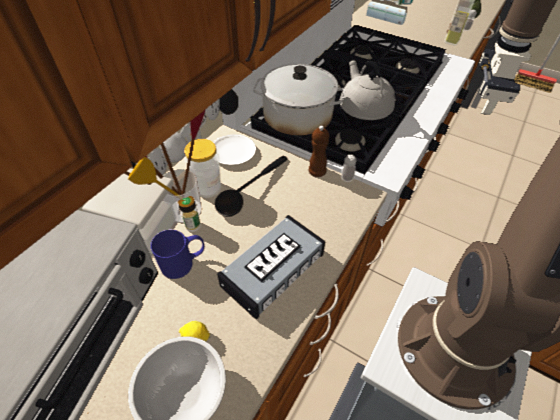

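View pics/top0.png

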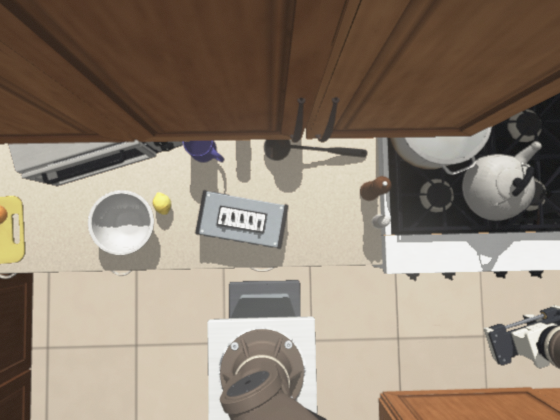

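The scene view shows the box at about (272,265), and the top view shows it at about (242,219), with white levers on a black strip and a cabinet overhang above row 140. Next I'll enlarge the box in both views.

Run:
```python
import cv2
a=cv2.imread("pics/scene0.png")[205:325,205:335]; b=cv2.imread("pics/top0.png")[180:260,187:297]
cv2.imwrite("pics/sc.png",cv2.resize(a,None,fx=5,fy=5,interpolation=2)[:600])
cv2.imwrite("pics/tc.png",cv2.resize(b,None,fx=7,fy=7,interpolation=2))
```

```text
(no output)
```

View pics/sc.png

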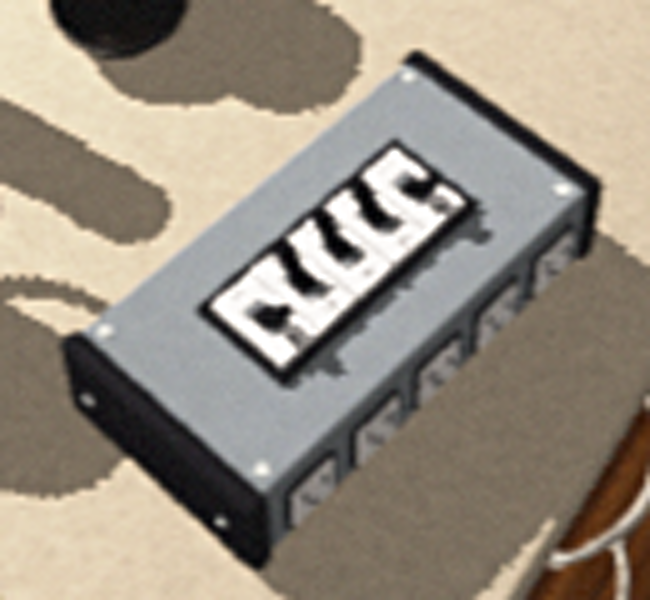

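View pics/tc.png

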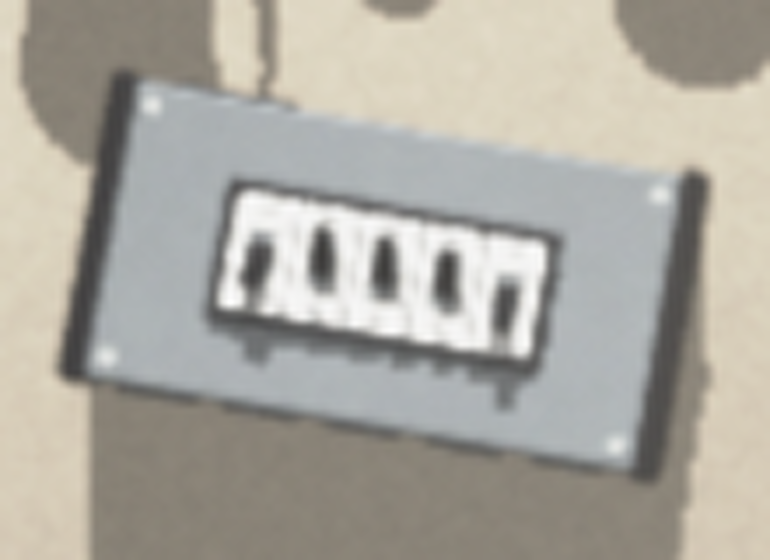

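```bash
cat > h.py <<'E'
import numpy as np
from scipy.spatial.transform import Rotation as R
from workcell import imaging
def ray(n,p):
    m=imaging.camera_model(n);d=np.linalg.inv(m['K'])@[p[0],p[1],1]
    return m['origin'],R.from_quat(m['attitude']).apply(d*[1,-1,-1])
def plane(n,p,z):
    o,d=ray(n,p);return o+d*(z-o[2])/d[2]
def tri(p,q):
    o,d=ray("top",p);a,e=ray("scene",q)
    s=np.linalg.lstsq(np.c_[d,-e],a-o,rcond=None)[0]
    x,y=o+s[0]*d,a+s[1]*e
    return (x+y)/2,np.linalg.norm(x-y)
E
python3 - <<'E'
from h import *
# screws: back-left, back-right, front-left, front-right, then panel corners in the same order
T=(np.array([(152,105),(660,194),(106,357),(617,445),(238,188),(553,238),(218,306),(531,360)])+.5)/7-.5+[187,180]
S=(np.array([(105,330),(409,76),(262,469),(563,189),(210,308),(397,145),(285,375),(470,203)])+.5)/5-.5+[205,205]
P=[]
for t,s in zip(T,S):
    p,g=tri(t,s);P.append(p);print(p.round(4),round(g,4),plane("top",t,.075).round(4),plane("scene",s,.075).round(4))
P=np.array(P)
for k in(0,4):
    q=P[k:k+4];v=q[0]+q[2]-q[1]-q[3]
    print("tri centre",q.mean(0),"yaw",np.arctan2(-v[0],v[1]))
    for n,U in(("top",T),("scene",S)):
        q=np.array([plane(n,u,.07 if k==0 else .075) for u in U[k:k+4]]);v=q[0]+q[2]-q[1]-q[3];print(n,q.mean(0),np.arctan2(-v[0],v[1]))
E
```

```text
[0.5188 0.1418 0.0695] 0.0004 [0.5184 0.1411 0.075 ] [0.5162 0.1441 0.075 ]
[ 0.4785 -0.0645  0.0691] 0.0007 [ 0.4784 -0.0642  0.075 ] [ 0.4758 -0.0606  0.075 ]
[0.4168 0.1614 0.0693] 0.0001 [0.4167 0.1605 0.075 ] [0.4149 0.1637 0.075 ]
[ 0.3768 -0.0449  0.0682] 0.0005 [ 0.3772 -0.0447  0.075 ] [ 0.3748 -0.0404  0.075 ]
[0.4838 0.1068 0.0715] 0.001 [0.484  0.1067 0.075 ] [0.4819 0.1083 0.075 ]
[ 0.4602 -0.021   0.0719] 0.0027 [ 0.4613 -0.0204  0.075 ] [ 0.4578 -0.0196  0.075 ]
[0.4359 0.1159 0.0671] 0.0017 [0.4364 0.1153 0.075 ] [0.4325 0.1191 0.075 ]
[ 0.4113 -0.0109  0.0708] 0.0018 [ 0.4121 -0.0106  0.075 ] [ 0.4092 -0.0086  0.075 ]
tri centre [0.4477285  0.04846716 0.06902387] yaw -0.19231084820078434
top [0.44789299 0.04852385 0.07      ] -0.19162743333794593
scene [0.44721592 0.04896013 0.07      ] -0.19441731074608118
tri centre [0.44784084 0.04770164 0.07033723] yaw -0.18698626217242106
top [0.44845812 0.04772452 0.075     ] -0.18372107275408192
scene [0.44537372 0.04981019 0.075     ] -0.18329569360264203
```

Both views agree: the box centre is at (0.4476, 0.0485) with yaw -0.192. Levers 1 and 5 lean to the front (off) and 2, 3 and 4 to the back (on). Only 1 and 3 need flipping.

```bash
cat >> h.py <<'E'
C=np.array([.4476,.0485,0]);B=R.from_euler('z',-.192)
def bx(x,y,z): return C+B.apply([x,y,z])
def quat(s):
    yy=s*B.apply([1,0,0]);zz=np.array([0,0,-1.]);return R.from_matrix(np.c_[np.cross(yy,zz),yy,zz]).as_quat()
E
python3 - <<'E'
from h import *
from workcell import r,claw,solver,status
import cv2
claw.command_gripper(0.0)
r.move_linear([.169,-.602,.30])
q=[(s,solver.inverse_kinematics(bx(-.047,.0508,.2),quat(s))) for s in(1,-1)]
print(q)
j=np.array(status.read_state()['joints'])
s=min((a for a in q if a[1] is not None),key=lambda a:abs(np.array(a[1])-j).max())[0]
print(s)
r.movep(bx(-.047,.0508,.25),quat(s))
def flip(y,x0,x1):
    r.move_linear(bx(x0,y,.14)); r.move_linear(bx(x0,y,.085),feed=.08)
    hit=r.move_linear(bx(x1,y,.085),feed=.05,f_stop=20)
    st=status.read_state();print(hit,st['position'],st['ft_force'],st['time_s'])
    r.move_linear(bx(x0,y,.085),feed=.1);r.move_linear(bx(x0,y,.14))
flip(.0508,-.047,-.013)
flip(0,.047,.013)
r.move_linear(bx(-.05,0,.25)); r.move_linear([.3,-.25,.3],feed=.3)
print(status.read_state()['time_s'],status.read_state()['gripper_width'])
for n in("scene","top"):
    im=cv2.cvtColor(imaging.get_image(n),cv2.COLOR_RGB2BGR);cv2.imwrite(f"pics/{n}1.png",im)
E
python3 - <<'E'
import cv2
a=cv2.imread("pics/scene1.png")[205:325,205:335]
cv2.imwrite("pics/sc1.png",cv2.resize(a,None,fx=5,fy=5,interpolation=2))
E
```

```text
[(1, array([ 0.50033838,  0.30035321, -1.05087237,  2.00839563,  0.30950312,
        1.00281547, -0.892913  ])), (-1, array([ 0.50316278,  0.30181278, -1.05498401,  2.00825026,  0.31160943,
        1.00356823,  2.24648245]))]
1
True [0.43238524 0.10312252 0.08513559] [-8.48453527  2.06195931  8.0546254 ] 7.0667
True [0.47001137 0.04428765 0.08685632] [ 3.58165906 -1.63097065  2.24567959] 10.2083
13.5 0.0003287799024367959
```

View pics/sc1.png

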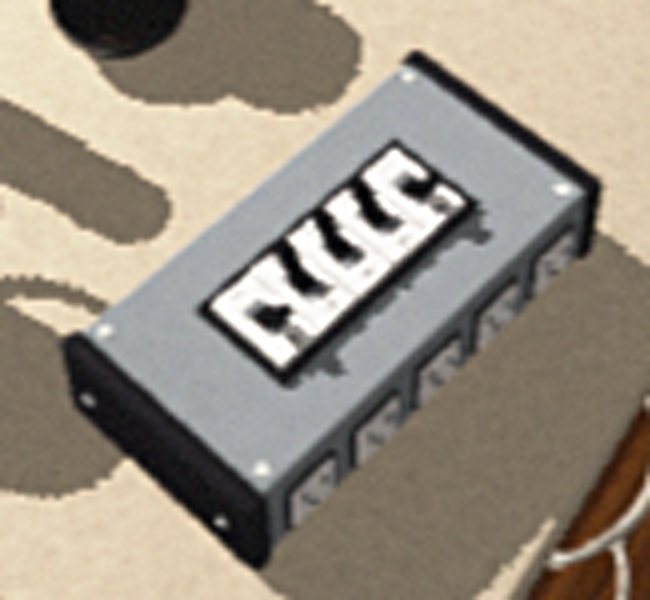

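View pics/top1.png

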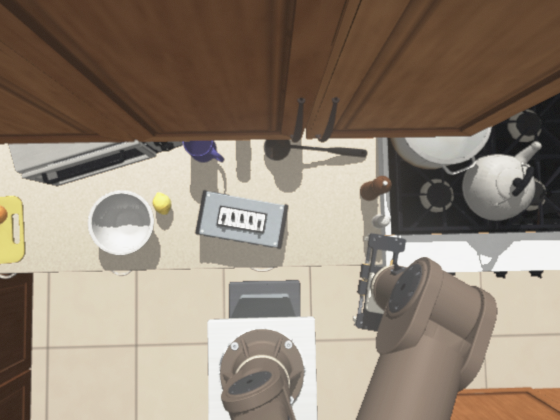

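Nothing flipped: both pushes tripped the 20 N force stop early, and the pictures are unchanged. I'll repeat the push on lever 1 in small steps, logging the force.

```bash
cat >> h.py <<'E'
from workcell import r,status
def flip(y,x0,x1,z=.083,step=.004,lim=30):
    r.move_linear(bx(x0,y,.12),feed=.3); r.move_linear(bx(x0,y,z),feed=.12)
    n=int(round(abs(x1-x0)/step))
    for x in np.linspace(x0,x1,n+1)[1:]:
        r.move_linear(bx(x,y,z),feed=.04)
        st=status.read_state();f=B.inv().apply(st['ft_force']);p=B.inv().apply(np.array(st['position'])-C)
        print((p*1e3).round(1),f.round(1))
        if np.linalg.norm(f)>lim: break
    r.move_linear(bx(x0,y,z),feed=.12);r.move_linear(bx(x0,y,.12),feed=.2)
E
python3 - <<'E'
from h import *
import cv2
r.movep(bx(-.04,.0508,.2),quat(1))
flip(.0508,-.032,-.004)
r.move_linear(bx(-.09,.0508,.2),feed=.3)
print(status.read_state()['time_s'])
im=cv2.cvtColor(imaging.get_image("scene"),cv2.COLOR_RGB2BGR)[205:325,205:335]
cv2.imwrite("pics/sc2.png",cv2.resize(im,None,fx=5,fy=5,interpolation=2))
E
```

```text
[-27.2  51.2  83.9] [-0.3  0.1  3.6]
[-26.6  51.1  83.5] [-14.2   1.   19.2]
[-25.4  51.1  83.7] [-28.4   0.   36.6]
17.7333
```

View pics/sc2.png

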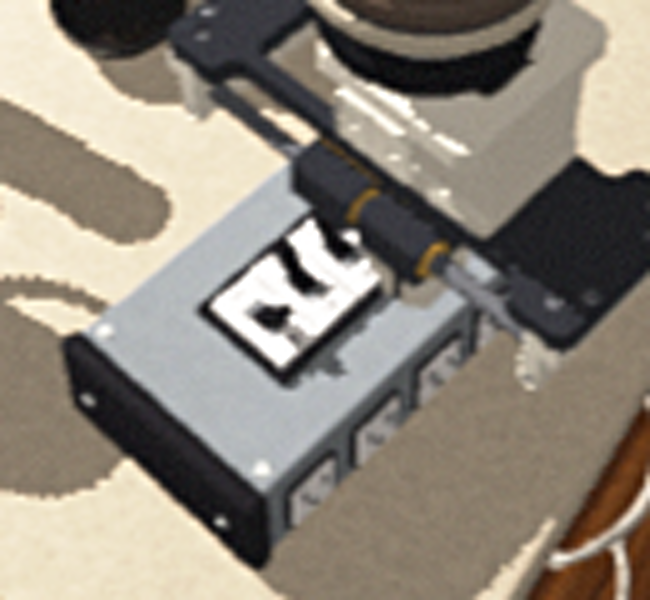

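The reaction points straight along the lever towards its pivot. The finger friction locks when I push horizontally, so I'll push along the tip's rising arc instead.

```bash
cat >> h.py <<'E'
def arc(y,s,xm=-.002,lim=30):   # s=+1 push to the back, -1 to the front
    w=[(-.027,.079),(-.023,.0815),(-.019,.085),(-.015,.0875),(-.011,.0895),(-.006,.090),(-.001,.090)]
    go=lambda x,z,v:r.move_linear(bx(xm+s*x,y,z),feed=v)
    go(-.034,.12,.3);go(-.034,.079,.12)
    for x,z in w:
        go(x,z,.04)
        st=status.read_state();f=B.inv().apply(st['ft_force']);p=B.inv().apply(np.array(st['position'])-C)
        print((p*1e3).round(1),f.round(1))
        if np.linalg.norm(f)>lim: break
    go(-.034,.09,.12);go(-.034,.12,.2)
E
python3 - <<'E'
from h import *
import cv2
arc(.0508,1)
r.move_linear(bx(-.07,-.08,.2),feed=.3)
print(status.read_state()['time_s'])
im=cv2.cvtColor(imaging.get_image("scene"),cv2.COLOR_RGB2BGR)[205:325,205:335]
cv2.imwrite("pics/sc3.png",cv2.resize(im,None,fx=5,fy=5,interpolation=2))
E
```

```text
[-30.4  51.1  79.8] [-10.8   0.7  11.1]
[-25.   51.2  82.8] [-8.2 -1.5 14.1]
[-20.1  51.1  85.7] [-2.8 -0.7  6.6]
[-16.4  50.8  87.6] [ 0.  -0.  -1.2]
[-12.7  50.8  89.5] [ 0.  -0.  -0.1]
[-7.7 50.8 90. ] [0.2 0.4 0.5]
[-2.7 50.8 90. ] [-0.   0.  -0.5]
22.1
```

View pics/sc3.png

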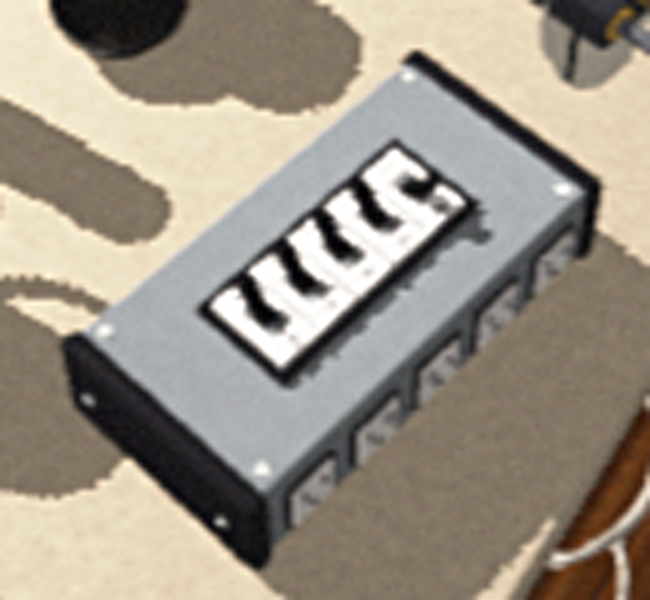

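Lever 1 is now at the back (tip about (255,285) in the crop). Next is lever 3, mirrored.

Run:
```python
from h import *
import cv2
r.move_linear(bx(.032,0,.17),feed=.3)
arc(0,-1)
r.move_linear(bx(.03,0,.2),feed=.3)
r.move_linear(bx(-.08,-.09,.25),feed=.3)
r.move_linear([.3,-.25,.3],feed=.3)
print(status.read_state()['time_s'])
im=cv2.cvtColor(imaging.get_image("scene"),cv2.COLOR_RGB2BGR)
big=cv2.resize(im[205:325,205:335],None,fx=3,fy=3,interpolation=2)
cv2.imwrite("pics/sc4.png",np.hstack([big,im[:360,170:560][:, :390]]))
```

```text
[28.2  0.5 81.3] [ 7.3 -2.   6.3]
[23.5  0.5 83.7] [ 4.9 -1.8  9.9]
[17.4  0.4 86. ] [ 1.4 -0.4  8. ]
[12.3 -0.1 87.5] [-0.3 -0.6  1. ]
[ 8.6 -0.  89.5] [ 0.6  0.2 -0.6]
[ 3.7 -0.1 90. ] [-0.4  0.7 -0.8]
[-1.3 -0.  90. ] [ 0.1 -0.3 -0.1]
28.2333
```

View pics/sc4.png

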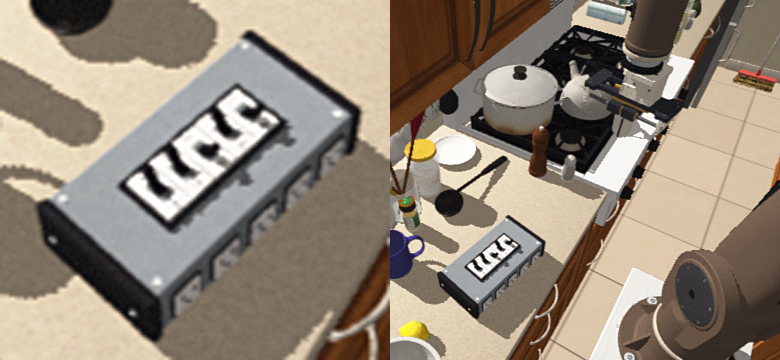

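The crop shows levers 1, 2 and 4 leaning to the back, and 3 (about (215,160)) and 5 (about (250,118)) leaning to the front. The mill, shaker and lemon are where they were, and the arm is clear.

```bash
python3 -c "
from workcell import ticket
print(ticket.job_done())"
```

```text
the job is handed in; nothing more can be done
None
```

The job is handed in: breakers 1, 2 and 4 are on and 3 and 5 are off, confirmed in the last picture at 28 s of the 51 s, with the mill, shaker and lemon still in place.

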